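# Load a column cartridge against its spring seal

### The job

Lift the steel column cartridge off its grey rest and lay it in the V-groove of the aluminium cradle, clear of the white seal at the blue port. Then slide it gently along the groove until its end bears on the white spring seal and the seal gives, without ramming it (the packing inside is brittle: keep the push on the seal under 12 N), and leave it lying there, pressed on the seal and let go. Leave the bottle, beaker and jar alone.

Things in the scene. Friction and masses are not known exactly. Their poses are not given: they have to be found in the camera images.
- column: loose steel cylinder, 22 mm in diameter, 150 mm long, about 0.35 kg, orange band near each end, paper band round the middle; both ends alike. Origin at its centre, x axis along the cylinder. Starts lying on the rest, axis 36 mm above the bench. Sliding it along the groove takes 2 to 5 N of friction (varies), which also holds it against the seal's spring.
- rest: grey fixed rest, base plate 150 x 64 x 8 mm, with two V-saddles 42 to 65 mm either side of its middle (tops 30 mm above the bench); between the saddles the column hangs free for a grasp. Origin on the bench under its middle, x axis along the column lying on it.
- cradle: fixed aluminium V-groove bed. Origin on the bench under the groove line, x axis along the groove to the blue port, z up. The 90 degree groove runs from x = -115 to 115 mm, cut away from -45 to 45 mm down to the base plate (70 mm wide, 10 mm thick) as a finger window. Blocks 54 mm wide, tops 26 mm above the bench; a column in the groove has its axis 32 mm above the bench.
- port: blue housing fixed at the groove's end, 40 x 50 mm, top 48 mm above the bench. Origin mid front face, on the axis of a column in the groove; x axis away from the groove. A white sprung seal plunger, 17 mm in diameter, on a brass screw set anywhere: its face stands 18 to 40 mm out of the front face (not measured). It gives from 0.6 N, 1.2 N per mm, over 3 mm, then is hard.
- solvent_bottle: amber bottle, 70 mm in diameter, 150 mm tall, loose; leave alone. Origin under its middle.
- beaker: clear beaker, 64 mm in diameter, 80 mm tall, loose; leave alone. Origin under its middle.
- sample_jar: white jar, 50 mm in diameter, 60 mm tall, loose; leave alone. Origin under its middle.
Things that resemble listed ones, but are neither listed nor needed, are in the scene too. Of the things like the column, leave any that is yellow; of the rest the larger one is meant.

How it is judged:
By the outcome, as a careful person would: the job done as asked, in the order asked, and still so for the second after the job is handed in, with the robot touching nothing.
It also fails if it takes over 61 s, if anything falls off the work surface, if the arm or the gripper's body presses on something with over 40 N, if the wrist force passes 120 N, or if a joint passes its speed limit or range.

### The arm

A 6-joint arm with a two-finger parallel gripper is mounted at the origin on the work surface. World frame = base frame: x ahead of the robot, y to its left, z up, the work surface at z = 0. Lengths are in m, angles in rad, forces in N, time in s.
With the tool pointing down it reaches from about 0.3 to 0.85 m from the base axis. Payload 5.4 kg.
Tool frame: the origin (TCP) lies between the finger pads; the fingertips stand 14 mm ahead of it and the grasp point (between the pads) lies 5 mm behind it; z points along the fingers, y is the line along which they close (so a half turn about z gives the same grasp; the last joint's range is limited). The gripper opens to 85 mm and grips with 20 to 120 N. Pads are 22 mm wide; open, the fingers measure 114 mm over their backs; the gripper's body (76 mm by 85 mm) begins 54 mm behind the grasp point. The pads swing forward as they close: fully open they stand 13 mm farther back than shut.
Start: joints at [-1.555, 0.158, 1.597, -0, 1.386, -0.21], TCP at [0.129, -0.56, 0.245] pointing down, gripper open.
Joint ranges: [-2.91, 2.91], [-0.94, 2.29], [0.18, 2.7], [-1.29, 4.43], [0.17, 2.64], [-3, 3]. Speed limits (rad/s): [2.57, 2.57, 3.14, 3.14, 3.14, 3.14].

### API

Orientations are given as a unit quaternion [x, y, z, w].
In Python, from workcell import read_state, snapshot, camera_info, manip gives the robot as it stands. The module is installed in compiled form; this text tells all that it offers.
- The arm moves only by the tool send_rows, never from a script. Its argument "deltas" is a list of rows, each a list of 7 numbers: the opening, from 0 (shut) to 1 (fully open), then the shift along the tool's x, y, z scaled (see below), then the turn, a rotation vector about the tool's x, y, z scaled (see below). A call has 1 to 5 rows; each row shifts and turns the commanded pose from where the row before left it, along the tool's axes as they then stand; what a row does not reach is not made up. The controller multiplies each number of a shift by 30 mm and each number of a turn by 180 degrees. A row lasts 1/8 s, in which the tool goes at most 62.5 mm and 10.7 degrees, less where a joint would pass 70% of its speed; a pose out of reach is approached as far as the arm can. A call with a number of a shift or a turn outside -1 to 1 is refused whole. A call with a gripper value outside its range is refused whole. The fingers move at their own pace and stop on an object; "grip_force" is the grip in N (left out, the last holds). Time passes only in rows, so rows that do not move let the fingers close. It gives the time, the measured TCP pose, the force, the opening and the grip force at its end, in the units of the state.
- read_state(): the state, without advancing time (a new reading comes with each control period).
- snapshot(name): name is "scene" or "top"; returns the picture (400x640x3 uint8, red, green, blue); there is no depth.
- camera_info(name): a dict with "fx", "fy", "cx", "cy" (pixels), "R" (3x3) and "t" (3): a world point X has camera coordinates R X + t. Camera axes: x right, y down, z forward; pixel columns grow to the right and rows downward; lengths in m; the calibration is good to about 2 mm. A picture is of the moment at which its call begins. camera_info takes no time and is no camera call.
- manip.job_done(): hands the job in; it is judged then, once.
The state is a dict: "time": time; "joints": joint angles; "dq": joint speeds; "tau": joint torques, N m; "tool_pos": TCP position; "eef_rot": TCP orientation; "wrist_force": force on the tool from outside, world axes, zero at the start; "torque": the same for the moment, N m; "gripper_width": finger opening in m; "grasp_force": force on a finger pad.
Only numpy, scipy, OpenCV 4.12 (cv2) and the standard library are available. Lean on these libraries where they do the work, as an engineer would, in place of code of your own. Each camera call takes 0.05 s, during which the arm holds its last target. There are 200 camera calls.

## Working session

There is one attempt and no reset: what is moved stays moved. The work goes in short steps, Python scripts to look and compute and a tool call to move; the robot and the scene stay as the last step left them, time stands still between calls to the robot, and variables do not carry over. Pictures are saved under pics/ and viewed, at most 10 in all, crops included, and the job is handed in when it is done.

Besides the shell and the picture viewer there is one more tool, called after "Call:" as name(argument=value, ...) on one line, values as JSON. send_rows: Moves the arm, as the interface text tells. Its arguments: {"type":"object","properties":{"deltas":{"type":"array","items":{"type":"array","items":{"type":"number","minimum":-1,"maximum":1}}},"grip_force":{"type":"number"}},"required":["deltas"]}

```bash
mkdir -p pics; python3 - <<'E'
from workcell import *
import cv2
for n in("scene","top"):
    cv2.imwrite(f"pics/{n}0.png",snapshot(n)[:,:,::-1]); print(n,camera_info(n))
s=read_state();print(s)
E
```

```text
scene {'fx': 500.8460934575454, 'fy': 500.8460934575454, 'cx': 326.57921158655495, 'cy': 190.9850551115701, 'R': array([[-0.25892717,  0.96584898, -0.0096157 ],
       [ 0.82887844,  0.21707466, -0.51559589],
       [-0.49590044, -0.14147203, -0.85677793]]), 't': array([ 0.09692248, -0.44291755,  1.64020116])}
top {'fx': 420.2860354326425, 'fy': 420.2860354326425, 'cx': 322.68640741928084, 'cy': 196.53107171362214, 'R': array([[-0.01622755, -0.9997311 , -0.01656465],
       [-0.99326563,  0.01801894, -0.11444962],
       [ 0.11471732,  0.01459586, -0.99329094]]), 't': array([0.0588552 , 0.56597403, 1.17268414])}
{'time': 0.1, 'joints': array([-1.55507524e+00,  1.58987053e-01,  1.59810920e+00, -7.69757473e-06,
        1.38619373e+00, -2.10123103e-01]), 'dq': array([-0.00097033, -0.00308267, -0.00398047,  0.0014897 ,  0.00068698,
       -0.00247941]), 'tau': array([-8.36067065e-04, -3.96991181e+01, -3.32338071e+01, -3.59548749e-04,
        4.24166647e-03,  1.57688817e-05]), 'tool_pos': array([ 0.12871523, -0.55987836,  0.2444133 ]), 'eef_rot': array([ 9.93630635e-01,  1.12682926e-01,  7.85964777e-05, -8.45027756e-04]), 'wrist_force': array([ 0.00819161,  0.4570183 , -0.54265127]), 'torque': array([-0.02465009, -0.01694971, -0.00983517]), 'grasp_force': 0.0, 'gripper_width': 0.08545054866286655}
```

View pics/top0.png

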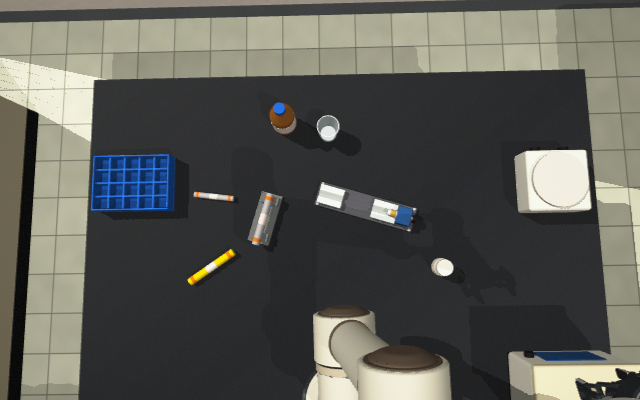

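View pics/scene0.png

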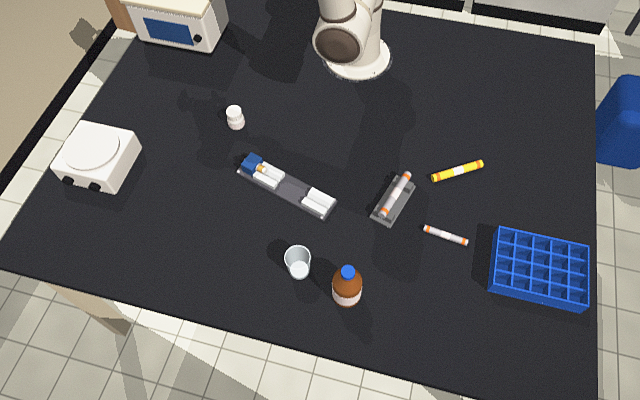

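The top view shows three column-like things: the one on the grey rest at about (265,217), a thinner one at (214,196), and a yellow one at (211,267). The one on the rest is meant, since it is the larger of the two that aren't yellow. The cradle runs from (322,192) to the blue port at about (405,216). I'll confirm this in an enlarged crop.

```bash
python3 - <<'E'
import cv2,numpy as np
t=cv2.imread("pics/top0.png");s=cv2.imread("pics/scene0.png")
a=cv2.resize(t[165:285,180:440],(780,360),interpolation=cv2.INTER_CUBIC)
b=cv2.resize(s[145:225,230:490],(780,240),interpolation=cv2.INTER_CUBIC)
cv2.imwrite("pics/crop0.png",np.vstack([a,b]))
E
```

```text
(no output)
```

View pics/crop0.png

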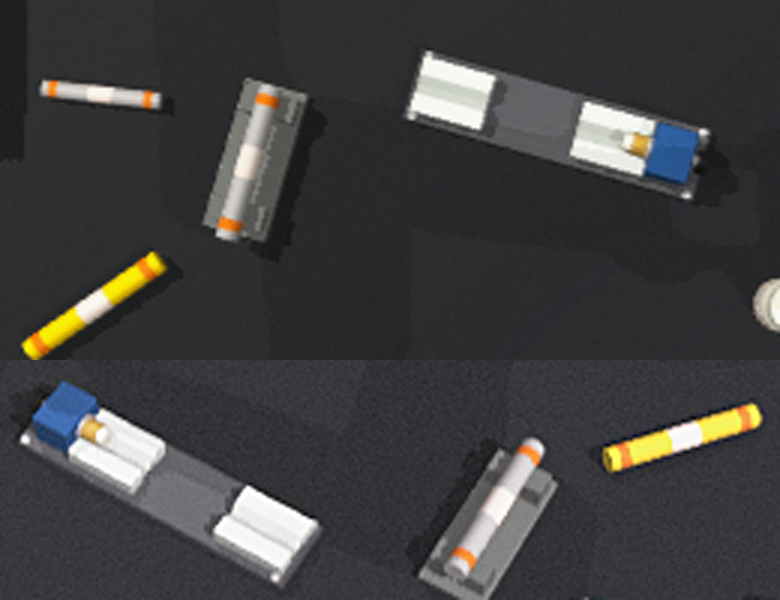

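The crop confirms it: the steel column on the rest is at crop (245,160), the thin decoy at (100,95), and the yellow one at (95,305). The port and its white seal are at the right end of the cradle, with the seal face near crop (627,142). Next I'll measure positions.

```bash
cat > h.py <<'E'
from workcell import *
import cv2,numpy as np
def ray(n,uv,z):
    c=camera_info(n);R=np.array(c["R"]);t=np.array(c["t"]);o=-R.T@t
    d=R.T@np.array([(uv[0]-c["cx"])/c["fx"],(uv[1]-c["cy"])/c["fy"],1]);return o+d*(z-o[2])/d[2]
def proj(n,X):
    c=camera_info(n);p=np.array(c["R"])@X+np.array(c["t"]);return np.array([c["fx"]*p[0]/p[2]+c["cx"],c["fy"]*p[1]/p[2]+c["cy"]])
def blobs(im,lo,hi,roi,amin=8):
    h=cv2.cvtColor(im,cv2.COLOR_BGR2HSV);m=cv2.inRange(h,lo,hi);k=np.zeros_like(m);x0,y0,x1,y1=roi;k[y0:y1,x0:x1]=255
    n,l,st,ce=cv2.connectedComponentsWithStats(m&k)
    return [(st[i,4],ce[i],l==i) for i in range(1,n) if st[i,4]>=amin]
E
python3 - <<'E'
from h import *
np.set_printoptions(precision=4,suppress=True)
R={"top":dict(col=(245,185,285,248),cr=(310,175,425,235)),"scene":dict(col=(370,165,415,225),cr=(235,145,340,220))}
for n in R:
    im=cv2.imread(f"pics/{n}0.png")
    for a,c,m in blobs(im,(3,120,120),(20,255,255),R[n]["col"]): print(n,"orange",a,c,ray(n,c,.042)[:2])
    for a,c,m in blobs(im,(100,120,60),(125,255,255),R[n]["cr"],30): 
        print(n,"blue",a,c,[ray(n,p,.048)[:2] for p in cv2.boxPoints(cv2.minAreaRect(np.argwhere(m)[:,::-1].astype(np.float32)))])
    for a,c,m in blobs(im,(0,0,120),(179,70,255),R[n]["cr"],40):
        P=np.array([ray(n,p,.026)[:2] for p in np.argwhere(m)[:,::-1]])
        r=cv2.minAreaRect((P*1000).astype(np.float32));print(n,"white",a,c,r,np.round(cv2.boxPoints(r)).tolist())
    for a,c,m in blobs(im,(12,80,100),(30,255,255),R[n]["cr"],5): print(n,"brass",a,c,ray(n,c,.038)[:2])
E
```

```text
top orange 27 [268.4815 197.9259] [0.5647 0.2037]
top orange 29 [255.931  239.4138] [0.4475 0.2393]
top blue 252 [403.6111 215.754 ] [array([ 0.4871, -0.1514]), array([ 0.5366, -0.1655]), array([ 0.5263, -0.2035]), array([ 0.4769, -0.1891])]
top white 502 [330.1633 195.5697] ((568.7427978515625, 27.33107566833496), (73.66442108154297, 67.07538604736328), 72.92724609375) [[526.0, 2.0], [590.0, -18.0], [612.0, 53.0], [547.0, 72.0]]
top white 461 [383.3319 210.6074] ((523.3455200195312, -126.3544692993164), (73.84778594970703, 55.94475555419922), 72.96837615966797) [[486.0, -153.0], [539.0, -170.0], [561.0, -99.0], [507.0, -83.0]]
top brass 37 [392.6216 212.8378] [ 0.5162 -0.1485]
scene orange 24 [406.375 176.   ] [0.4483 0.2425]
scene orange 28 [384.6429 210.    ] [0.5655 0.2071]
scene blue 293 [250.7338 162.843 ] [array([ 0.5364, -0.2049]), array([ 0.474 , -0.1868]), array([ 0.4976, -0.1437]), array([ 0.5587, -0.1625])]
scene white 535 [268.6411 175.1234] ((528.2671508789062, -127.11238098144531), (87.77025604248047, 63.52432632446289), 72.71075439453125) [[485.0, -160.0], [546.0, -178.0], [572.0, -95.0], [511.0, -76.0]]
scene white 804 [310.8383 199.3756] ((568.198974609375, -8.316032409667969), (154.62196350097656, 70.40007019042969), 73.09207916259766) [[512.0, -72.0], [579.0, -93.0], [624.0, 55.0], [557.0, 76.0]]
scene brass 35 [259.8286 168.0286] [ 0.5213 -0.1493]
```

Call:
send_rows(deltas=[[1, 0, 0, 0, 0, 0, 0.0553], [1, 0, 0, 0, 0, 0, 0.0553], [1, 0, 0, 0, 0, 0, 0.0553], [1, 0.154, -0.988, 0, 0, 0, 0], [1, 0.154, -0.988, 0, 0, 0, 0]])

```text
time: 0.72
tool_pos: [0.1549, -0.5054, 0.2446]
eef_rot: [0.989, -0.147, -0.0, -0.001]
wrist_force: [0.8, 0.0, 0.5]
gripper_width: 0.0853
grasp_force: 0.0
```

Call:
send_rows(deltas=[[1, 0.154, -0.988, 0, 0, 0, 0], [1, 0.154, -0.988, 0, 0, 0, 0], [1, 0.154, -0.988, 0, 0, 0, 0], [1, 0.154, -0.988, 0, 0, 0, 0], [1, 0.154, -0.988, 0, 0, 0, 0]])

```text
time: 1.35
tool_pos: [0.2203, -0.3701, 0.2449]
eef_rot: [0.989, -0.147, -0.0, -0.0]
wrist_force: [-0.0, 0.1, -0.9]
gripper_width: 0.0853
grasp_force: 0.0
```

Call:
send_rows(deltas=[[1, 0.154, -0.988, 0, 0, 0, 0], [1, 0.154, -0.988, 0, 0, 0, 0], [1, 0.154, -0.988, 0, 0, 0, 0], [1, 0.154, -0.988, 0, 0, 0, 0], [1, 0.154, -0.988, 0, 0, 0, 0]])

```text
time: 1.98
tool_pos: [0.2855, -0.2351, 0.245]
eef_rot: [0.989, -0.147, -0.0, -0.0]
wrist_force: [-0.5, 0.4, -0.0]
gripper_width: 0.0856
grasp_force: 0.0
```

Call:
send_rows(deltas=[[1, 0.154, -0.988, 0, 0, 0, 0], [1, 0.154, -0.988, 0, 0, 0, 0], [1, 0.154, -0.988, 0, 0, 0, 0], [1, 0.154, -0.988, 0, 0, 0, 0], [1, 0.154, -0.988, 0, 0, 0, 0]])

```text
time: 2.6
tool_pos: [0.3507, -0.1001, 0.245]
eef_rot: [0.989, -0.147, -0.0, -0.0]
wrist_force: [0.3, -0.6, -0.4]
gripper_width: 0.0855
grasp_force: 0.0
```

Call:
send_rows(deltas=[[1, 0.154, -0.988, 0, 0, 0, 0], [1, 0.154, -0.988, 0, 0, 0, 0], [1, 0.154, -0.988, 0, 0, 0, 0], [1, 0.154, -0.988, 0, 0, 0, 0], [1, 0.154, -0.988, 0, 0, 0, 0]])

```text
time: 3.22
tool_pos: [0.4159, 0.0349, 0.2449]
eef_rot: [0.989, -0.147, -0.0, 0.0]
wrist_force: [0.4, 1.3, -0.4]
gripper_width: 0.0851
grasp_force: 0.0
```

Call:
send_rows(deltas=[[1, 0.154, -0.988, 0, 0, 0, 0], [1, 0.154, -0.988, 0, 0, 0, 0], [1, 0.154, -0.988, 0, 0, 0, 0], [1, 0.154, -0.988, 0, 0, 0, 0], [1, 0, 0, 0, 0, 0, 0]])

```text
time: 3.85
tool_pos: [0.4679, 0.1431, 0.2447]
eef_rot: [0.989, -0.146, -0.001, 0.0]
wrist_force: [-0.4, -0.1, -0.5]
gripper_width: 0.0856
grasp_force: 0.0
```

Call:
send_rows(deltas=[[1, 0.152, -0.974, 0, 0, 0, 0], [1, 0.152, -0.974, 0, 0, 0, 0], [1, 0.152, -0.974, 0, 0, 0, 0], [1, 0, 0, 1, 0, 0, 0], [1, 0, 0, 1, 0, 0, 0]])

```text
time: 4.47
tool_pos: [0.5065, 0.2212, 0.1846]
eef_rot: [0.989, -0.147, 0.0, 0.0]
wrist_force: [0.1, -0.7, -0.8]
gripper_width: 0.0852
grasp_force: 0.0
```

Call:
send_rows(deltas=[[1, 0, 0, 1, 0, 0, 0], [1, 0, 0, 1, 0, 0, 0], [1, 0, 0, 0.5, 0, 0, 0], [1, 0, 0, 0, 0, 0, 0]])

```text
time: 4.97
tool_pos: [0.5058, 0.2212, 0.1095]
eef_rot: [0.989, -0.147, -0.001, 0.0]
wrist_force: [-0.5, 0.6, -0.3]
gripper_width: 0.0856
grasp_force: 0.0
```

```bash
python3 - <<'E'
from h import *
s=read_state();print(s["tool_pos"],s["eef_rot"])
a=cv2.resize(snapshot("scene")[130:250,330:490,::-1],(640,480),interpolation=cv2.INTER_CUBIC)
cv2.imwrite("pics/g1.png",a)
E
```

```text
[0.50578113 0.22118679 0.10945379] [ 9.89081427e-01 -1.47365280e-01 -1.09645555e-03  4.49839030e-04]
```

View pics/g1.png

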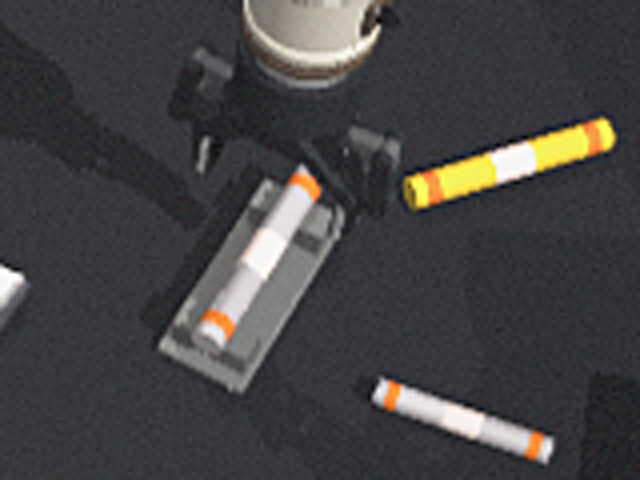

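The crop shows the open fingers, at about (205,150) and (370,180), straddling the column's line. The column is undisturbed with its middle at (265,250). I'll descend and grip.

Call:
send_rows(deltas=[[1, 0, 0, 0.9, 0, 0, 0], [1, 0, 0, 0.9, 0, 0, 0], [1, 0, 0, 0.72, 0, 0, 0], [1, 0, 0, 0, 0, 0, 0], [0, 0, 0, 0, 0, 0, 0]], grip_force=40)

```text
time: 5.65
tool_pos: [0.508, 0.222, 0.0365]
eef_rot: [0.989, -0.147, 0.001, -0.001]
wrist_force: [-0.2, -0.3, 0.4]
gripper_width: 0.0698
grasp_force: 0.0
```

Call:
send_rows(deltas=[[0, 0, 0, 0, 0, 0, 0], [0, 0, 0, 0, 0, 0, 0], [0, 0, 0, 0, 0, 0, 0], [0, 0, 0, 0, 0, 0, 0], [0, 0, 0, 0, 0, 0, 0]])

```text
time: 6.28
tool_pos: [0.5069, 0.2214, 0.0355]
eef_rot: [0.989, -0.147, 0.0, 0.0]
wrist_force: [-2.2, -2.7, 6.1]
gripper_width: 0.0203
grasp_force: 38.9
```

Call:
send_rows(deltas=[[0, 0, 0, 0, 0, 0, 0], [0, 0, 0, 0, 0, 0, 0], [0, 0, 0, 0, 0, 0, 0]])

```text
time: 6.65
tool_pos: [0.5069, 0.2215, 0.0355]
eef_rot: [0.989, -0.147, 0.0, 0.0]
wrist_force: [-2.5, -3.3, 6.8]
gripper_width: 0.0205
grasp_force: 38.9
```

Call:
send_rows(deltas=[[0, 0, 0, -0.3, 0, 0, 0], [0, 0, 0, -0.9, 0, 0, 0], [0, 0, 0, -0.9, 0, 0, 0], [0, 0, 0, -0.9, 0, 0, 0], [0, 0, 0, 0, 0, 0, 0]])

```text
time: 7.28
tool_pos: [0.5081, 0.2222, 0.1268]
eef_rot: [0.989, -0.147, 0.002, -0.001]
wrist_force: [-0.8, 0.4, -4.5]
gripper_width: 0.0207
grasp_force: 39.7
```

```bash
python3 - <<'E'
from h import *
np.set_printoptions(precision=4,suppress=True)
s=read_state();p=s["tool_pos"];print(p,s["wrist_force"],s["torque"])
for n in("scene","top"):
    im=snapshot(n)[:,:,::-1].copy();cv2.imwrite(f"pics/l_{n}.png",im);c=proj(n,p).astype(int)
    for a,q,m in blobs(im,(3,120,120),(20,255,255),(c[0]-50,c[1]-50,c[0]+50,c[1]+50)): print(n,a,q,ray(n,q,p[2]+.005)[:2])
    print(c)
im=cv2.imread("pics/l_scene.png");c=proj("scene",p).astype(int)
cv2.imwrite("pics/l.png",cv2.resize(im[c[1]-60:c[1]+60,c[0]-80:c[0]+80],(640,480),interpolation=cv2.INTER_CUBIC))
E
```

```text
[0.5081 0.2222 0.1268] [-0.7634  0.4372 -4.5178] [ 0.0112 -0.0407 -0.0393]
scene 31 [437.7097 176.0323] [0.4887 0.3169]
scene 30 [388.2333 192.2333] [0.5656 0.2078]
[398 175]
top 15 [266.  194.8] [0.5628 0.1972]
top 33 [250.1212 239.1212] [0.4471 0.2388]
top 25 [228.28 254.48] [0.4083 0.2956]
[256 215]
```

View pics/l.png

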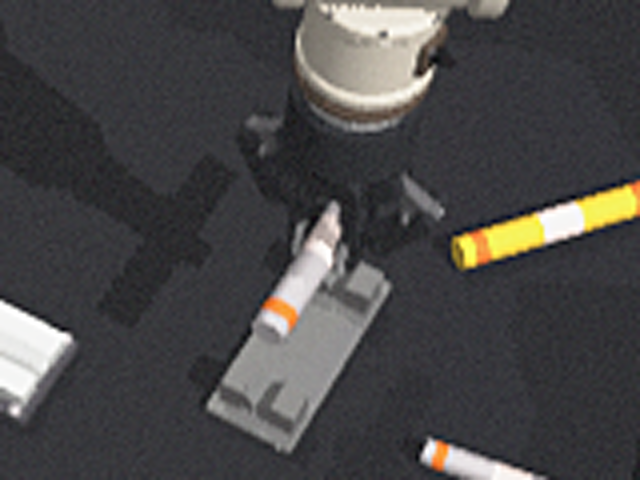

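The column is held level: its near end band is at crop (278,318) and the rest is empty. Next I'll carry it above the cradle and turn it 90°.

Call:
send_rows(deltas=[[0, 0.3, 0.6, 0, 0, 0, 0], [0, 0.482, 0.954, 0, 0, 0, 0], [0, 0.482, 0.954, 0, 0, 0, 0], [0, 0.482, 0.954, 0, 0, 0, 0], [0, 0.482, 0.954, 0, 0, 0, 0]])

```text
time: 8.0
tool_pos: [0.5311, 0.0735, 0.1232]
eef_rot: [0.989, -0.147, -0.001, 0.0]
wrist_force: [0.3, -0.2, -3.6]
gripper_width: 0.0203
grasp_force: 39.7
```

Call:
send_rows(deltas=[[0, 0.482, 0.954, 0, 0, 0, 0], [0, 0.482, 0.954, 0, 0, 0, 0], [0, 0.482, 0.954, 0, 0, 0, 0], [0, 0.182, 0.354, 0, 0, 0, 0], [0, 0, 0, 0, 0, 0, -0.03]])

```text
time: 8.62
tool_pos: [0.5499, -0.0321, 0.1237]
eef_rot: [0.995, -0.1, -0.001, -0.0]
wrist_force: [-0.7, 0.9, -3.4]
gripper_width: 0.0202
grasp_force: 39.7
```

Call:
send_rows(deltas=[[0, 0, 0, 0, 0, 0, -0.05], [0, 0, 0, 0, 0, 0, -0.05], [0, 0, 0, 0, 0, 0, -0.05], [0, 0, 0, 0, 0, 0, -0.05], [0, 0, 0, 0, 0, 0, -0.05]])

```text
time: 9.25
tool_pos: [0.5497, -0.0306, 0.1236]
eef_rot: [0.957, 0.291, -0.001, -0.001]
wrist_force: [0.5, 0.5, -4.3]
gripper_width: 0.0208
grasp_force: 39.8
```

Call:
send_rows(deltas=[[0, 0, 0, 0, 0, 0, -0.05], [0, 0, 0, 0, 0, 0, -0.05], [0, 0, 0, 0, 0, 0, -0.05], [0, 0, 0, 0, 0, 0, -0.05], [0, 0, 0, 0, 0, 0, -0.02]])

```text
time: 9.88
tool_pos: [0.5497, -0.0306, 0.1236]
eef_rot: [0.803, 0.597, -0.001, -0.001]
wrist_force: [0.6, 0.2, -3.0]
gripper_width: 0.0206
grasp_force: 39.8
```

Call:
send_rows(deltas=[[0, 0, 0, 0.5, 0, 0, 0], [0, 0, 0, 0.5, 0, 0, 0], [0, 0, 0, 0, 0, 0, 0], [0, 0, 0, 0, 0, 0, 0]])

```text
time: 10.38
tool_pos: [0.5505, -0.0309, 0.0945]
eef_rot: [0.804, 0.595, -0.0, -0.0]
wrist_force: [-0.1, 0.7, -4.2]
gripper_width: 0.0205
grasp_force: 39.7
```

```bash
python3 - <<'E'
from h import *
from scipy.spatial.transform import Rotation as Ro
np.set_printoptions(precision=4,suppress=True)
s=read_state();p=s["tool_pos"];M=Ro.from_quat(s["eef_rot"]).as_matrix();print(p,s["wrist_force"]);print(M)
u=np.array([-.2924,-.9563]);n_=np.array([.9563,-.2924])
print("s",p[:2]@u+.1121,"lat",p[:2]@n_)
ims=[]
for n in("scene","top"):
    im=snapshot(n)[:,:,::-1].copy();cv2.imwrite(f"pics/m_{n}.png",im);c=proj(n,p).astype(int)
    for a,q,m in blobs(im,(3,120,120),(14,255,255),(c[0]-60,c[1]-60,c[0]+60,c[1]+60)):
        r=ray(n,q,p[2]+.006)[:2];print(n,a,q,r,"s",r@u+.1121,"lat",r@n_)
    ims.append(cv2.resize(im[c[1]-60:c[1]+60,c[0]-65:c[0]+65],(390,360),interpolation=cv2.INTER_CUBIC))
cv2.imwrite("pics/m.png",np.hstack(ims))
E
```

```text
[ 0.5505 -0.0309  0.0945] [-0.0706  0.7129 -4.2452]
[[ 0.2914  0.9566 -0.0004]
 [ 0.9566 -0.2914  0.0001]
 [ 0.     -0.0004 -1.    ]]
s -0.019306446998305665 lat 0.5355184548336398
scene 27 [277.4074 163.5556] [ 0.534  -0.0885] s 0.04060806296689243 lat 0.5365581292528748
scene 30 [317.3 184.5] [0.5694 0.029 ] s -0.08213354322975319 lat 0.5360862048883982
```

View pics/m.png

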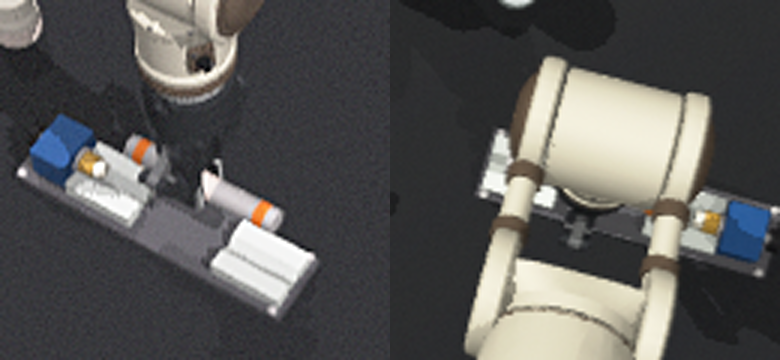

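The left crop shows the column over the cradle and parallel to the groove, with bands at (142,150) and (263,212) and its end well short of the seal at (97,168). I'll check the groove's lateral position with brightness profiles from both views.

```bash
python3 - <<'E'
from h import *
u=np.array([-.2924,-.9563]);n_=np.array([.9563,-.2924])
for n in("top","scene"):
    im=cv2.imread(f"pics/{n}0.png",0)
    for rg in((-.105,-.055),(.05,.07)):
        L=np.arange(.500,.577,.002);pr=[]
        for l in L:
            v=[]
            for s in np.linspace(*rg,15):
                X=np.append((s-.1121)*u+l*n_,.026);q=proj(n,X)
                v.append(cv2.getRectSubPix(im,(1,1),tuple(map(float,q)))[0,0])
            pr.append(int(np.mean(v)))
        print(n,rg,[(int(round(l*1e3)),p) for l,p in zip(L,pr)])
E
```

```text
top (-0.105, -0.055) [(500, 45), (502, 72), (504, 82), (506, 74), (508, 84), (510, 153), (512, 227), (514, 245), (516, 246), (518, 246), (520, 246), (522, 245), (524, 245), (526, 244), (528, 233), (530, 218), (532, 214), (534, 214), (536, 212), (538, 207), (540, 205), (542, 205), (544, 206), (546, 217), (548, 237), (550, 245), (552, 246), (554, 245), (556, 245), (558, 245), (560, 245), (562, 240), (564, 195), (566, 121), (568, 88), (570, 70), (572, 48), (574, 44), (576, 45)]
top (0.05, 0.07) [(500, 46), (502, 73), (504, 85), (506, 75), (508, 84), (510, 144), (512, 212), (514, 232), (516, 233), (518, 234), (520, 235), (522, 240), (524, 244), (526, 243), (528, 230), (530, 215), (532, 212), (534, 212), (536, 209), (538, 205), (540, 202), (542, 203), (544, 205), (546, 218), (548, 237), (550, 245), (552, 245), (554, 245), (556, 245), (558, 245), (560, 245), (562, 239), (564, 195), (566, 118), (568, 87), (570, 70), (572, 48), (574, 43), (576, 44)]
scene (-0.105, -0.055) [(500, 49), (502, 49), (504, 47), (506, 41), (508, 40), (510, 100), (512, 204), (514, 250), (516, 251), (518, 247), (520, 245), (522, 244), (524, 244), (526, 245), (528, 243), (530, 240), (532, 235), (534, 234), (536, 235), (538, 236), (540, 235), (542, 229), (544, 216), (546, 211), (548, 228), (550, 242), (552, 246), (554, 245), (556, 244), (558, 244), (560, 245), (562, 248), (564, 247), (566, 224), (568, 175), (570, 149), (572, 138), (574, 117), (576, 101)]
scene (0.05, 0.07) [(500, 50), (502, 50), (504, 48), (506, 41), (508, 42), (510, 97), (512, 184), (514, 231), (516, 241), (518, 237), (520, 234), (522, 238), (524, 243), (526, 245), (528, 244), (530, 240), (532, 235), (534, 233), (536, 234), (538, 235), (540, 234), (542, 226), (544, 214), (546, 211), (548, 228), (550, 243), (552, 246), (554, 246), (556, 245), (558, 245), (560, 246), (562, 248), (564, 247), (566, 227), (568, 178), (570, 148), (572, 135), (574, 115), (576, 100)]
```

Call:
send_rows(deltas=[[0, 0, 0.06, 0, 0, 0, 0], [0, 0, 0, 0.7, 0, 0, 0], [0, 0, 0, 0.7, 0, 0, 0], [0, 0, 0, 0.4, 0, 0, 0], [0, 0, 0, 0, 0, 0, 0]])

```text
time: 11.1
tool_pos: [0.5518, -0.0313, 0.04]
eef_rot: [0.803, 0.595, -0.001, -0.001]
wrist_force: [0.2, 0.4, -4.0]
gripper_width: 0.0203
grasp_force: 39.8
```

Call:
send_rows(deltas=[[0, 0, 0, 0, 0, 0, 0], [0, 0, 0, 0.05, 0, 0, 0], [0, 0, 0, 0, 0, 0, 0]])

```text
time: 11.48
tool_pos: [0.5526, -0.0315, 0.0396]
eef_rot: [0.803, 0.595, 0.0, 0.0]
wrist_force: [0.5, -0.3, -3.9]
gripper_width: 0.0206
grasp_force: 39.8
```

Call:
send_rows(deltas=[[0, 0, 0, 0.08, 0, 0, 0], [0, 0, 0, 0.08, 0, 0, 0], [0, 0, 0, 0, 0, 0, 0]])

```text
time: 11.85
tool_pos: [0.5524, -0.0315, 0.0343]
eef_rot: [0.803, 0.595, 0.0, 0.0]
wrist_force: [0.3, 0.4, -2.9]
gripper_width: 0.0211
grasp_force: 39.9
```

Call:
send_rows(deltas=[[0, 0, 0, 0.05, 0, 0, 0], [0, 0, 0, 0, 0, 0, 0]])

```text
time: 12.1
tool_pos: [0.5531, -0.0317, 0.0334]
eef_rot: [0.803, 0.595, 0.001, 0.001]
wrist_force: [2.1, 0.1, -0.5]
gripper_width: 0.0207
grasp_force: 40.2
```

Call:
send_rows(deltas=[[0, 0, 0.02, 0.03, 0, 0, 0], [0, 0, 0, 0, 0, 0, 0]])

```text
time: 12.35
tool_pos: [0.5539, -0.0319, 0.0327]
eef_rot: [0.803, 0.595, 0.001, 0.001]
wrist_force: [2.4, -0.5, 2.3]
gripper_width: 0.0206
grasp_force: 40.4
```

Call:
send_rows(deltas=[[0, 0, 0, 0.03, 0, 0, 0], [0, 0, 0, 0, 0, 0, 0]])

```text
time: 12.6
tool_pos: [0.5543, -0.0321, 0.0322]
eef_rot: [0.803, 0.595, 0.001, 0.001]
wrist_force: [2.8, 0.2, 5.6]
gripper_width: 0.0207
grasp_force: 40.7
```

Call:
send_rows(deltas=[[0, 0, 0.02, 0, 0, 0, 0], [0, 0, 0, 0, 0, 0, 0], [0.5, 0, 0, 0, 0, 0, 0], [0.5, 0, 0, 0, 0, 0, 0], [0.5, 0, 0, 0, 0, 0, 0]], grip_force=20)

```text
time: 13.22
tool_pos: [0.5526, -0.0316, 0.0304]
eef_rot: [0.803, 0.595, -0.001, -0.001]
wrist_force: [0.0, -0.4, -0.2]
gripper_width: 0.0427
grasp_force: 0.0
```

Call:
send_rows(deltas=[[0.5, 0, 0, 0, 0, 0, 0], [0.5, 0, 0, 0, 0, 0, 0], [0.5, 0, 0, 0, 0, 0, 0]])

```text
time: 13.6
tool_pos: [0.5535, -0.0318, 0.0311]
eef_rot: [0.803, 0.595, 0.0, 0.0]
wrist_force: [0.0, 0.8, -0.1]
gripper_width: 0.0428
grasp_force: 0.0
```

```bash
python3 - <<'E'
from h import *
np.set_printoptions(precision=4,suppress=True)
s=read_state();p=s["tool_pos"];print(p,s["wrist_force"],s["gripper_width"])
u=np.array([-.2924,-.9563]);n_=np.array([.9563,-.2924])
print("s",p[:2]@u+.1121,"lat",p[:2]@n_)
im=snapshot("scene")[:,:,::-1].copy()
for a,q,m in blobs(im,(3,120,120),(14,255,255),(235,140,350,230),4):
    r=ray("scene",q,.038)[:2];print(a,q,"s",r@u+.1121,"lat",r@n_)
cv2.imwrite("pics/r.png",cv2.resize(im[140:220,230:340],(770,560),interpolation=cv2.INTER_CUBIC))
E
```

```text
[ 0.5535 -0.0318  0.0311] [ 0.0027  0.8254 -0.1423] 0.04275481731084393
s -0.01932393441103017 lat 0.5385891473703169
26 [278.7308 178.1538] s 0.03957965412925539 lat 0.5420138492778718
24 [316.625 198.625] s -0.0819830932496094 lat 0.5421121491952525
```

View pics/r.png

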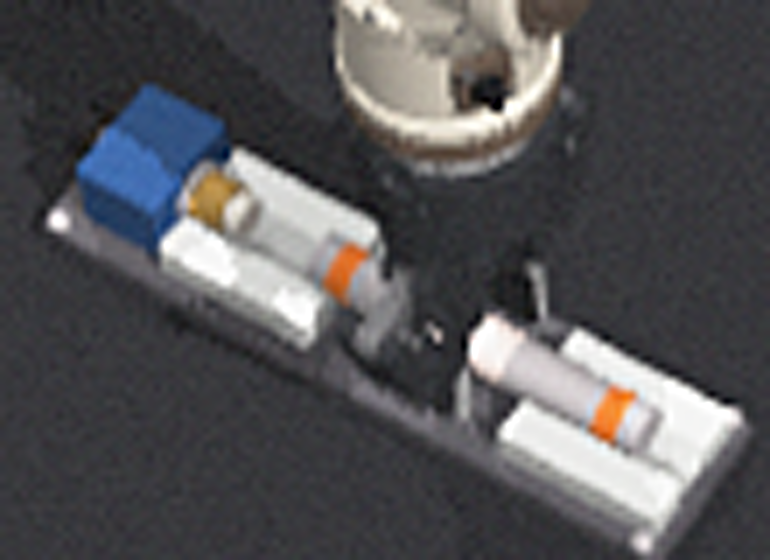

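The column now lies in the groove, with bands at crop (346,272) and (612,412). Its end, near (320,250), is about 32 mm short of the seal face at (245,210). I'll regrip lightly and slide it.

Call:
send_rows(deltas=[[0, 0, 0, 0, 0, 0, 0], [0, 0, 0, 0, 0, 0, 0], [0, 0, 0, 0, 0, 0, 0], [0, 0, 0, 0, 0, 0, 0], [0, 0, 0, 0, 0, 0, 0]], grip_force=20)

```text
time: 14.28
tool_pos: [0.5547, -0.0323, 0.0317]
eef_rot: [0.804, 0.595, 0.001, 0.001]
wrist_force: [5.4, -2.0, -0.7]
gripper_width: 0.021
grasp_force: 23.1
```

Call:
send_rows(deltas=[[0, -0.04, 0, 0, 0, 0, 0], [0, -0.08, 0, 0, 0, 0, 0], [0, -0.08, 0, 0, 0, 0, 0]])

```text
time: 14.65
tool_pos: [0.5531, -0.037, 0.0319]
eef_rot: [0.804, 0.595, 0.002, 0.001]
wrist_force: [6.5, 2.7, 0.5]
gripper_width: 0.0213
grasp_force: 23.2
```

Call:
send_rows(deltas=[[0, 0, 0.045, 0, 0, 0, 0], [0, -0.08, 0, 0, 0, 0, 0], [0, -0.08, 0, 0, 0, 0, 0], [0, -0.08, 0, 0, 0, 0, 0]])

```text
time: 15.15
tool_pos: [0.5514, -0.0438, 0.0315]
eef_rot: [0.804, 0.595, 0.001, -0.0]
wrist_force: [2.8, 5.4, 2.9]
gripper_width: 0.021
grasp_force: 23.4
```

Call:
send_rows(deltas=[[0, -0.08, 0, 0, 0, 0, 0], [0, -0.08, 0, 0, 0, 0, 0], [0, -0.08, 0, 0, 0, 0, 0], [0, 0, 0, 0, 0, 0, 0]])

```text
time: 15.65
tool_pos: [0.5492, -0.0509, 0.0315]
eef_rot: [0.804, 0.595, 0.001, -0.0]
wrist_force: [3.3, 4.3, 3.5]
gripper_width: 0.0211
grasp_force: 23.4
```

```bash
cat > st.py <<'E'
from h import *
np.set_printoptions(precision=4,suppress=True)
s=read_state();p=s["tool_pos"]
u=np.array([-.2924,-.9563]);n_=np.array([.9563,-.2924]);f=s["wrist_force"][:2]
print("s",p[:2]@u+.1121,"lat",p[:2]@n_,"z",p[2],"Fu",f@u,"Fn",f@n_,"Fz",s["wrist_force"][2],s["time"])
im=snapshot("scene")[:,:,::-1].copy()
for a,q,m in blobs(im,(3,120,120),(14,255,255),(235,140,350,230),4):
    r=ray("scene",q,.038)[:2];print(a,q,"s",r@u+.1121,"lat",r@n_)
E
python3 st.py
```

```text
s 0.00020064576190824412 lat 0.540127120408194 z 0.03151423798889297 Fu -5.064469318522643 Fn 1.9482330030246786 Fz 3.5169703645570656 15.65
24 [272.625 175.   ] s 0.05948807296903395 lat 0.542379642493797
25 [310.52 195.32] s -0.06280296989298276 lat 0.5420787002964681
```

Call:
send_rows(deltas=[[0, 0, 0.01, -0.02, 0, 0, 0], [0, -0.05, 0, 0, 0, 0, 0], [0, -0.05, 0, 0, 0, 0, 0], [0, -0.05, 0, 0, 0, 0, 0]])

```text
time: 16.2
tool_pos: [0.5476, -0.0562, 0.0316]
eef_rot: [0.803, 0.595, -0.0, -0.0]
wrist_force: [3.6, 2.0, -0.4]
gripper_width: 0.0212
grasp_force: 23.1
```

Call:
send_rows(deltas=[[0, -0.04, 0, 0, 0, 0, 0], [0, -0.04, 0, 0, 0, 0, 0], [0, -0.02, 0, 0, 0, 0, 0], [0, 0, 0, 0, 0, 0, 0]])

```text
time: 16.7
tool_pos: [0.5467, -0.0591, 0.0316]
eef_rot: [0.803, 0.595, -0.0, -0.0]
wrist_force: [1.6, 0.5, -1.5]
gripper_width: 0.0211
grasp_force: 23.0
```

```bash
python3 st.py; python3 - <<'E'
from h import *
im=snapshot("scene")[:,:,::-1].copy()
cv2.imwrite("pics/q.png",cv2.resize(im[150:195,240:300],(800,600),interpolation=cv2.INTER_CUBIC))
E
```

```text
s 0.008801838692403668 lat 0.5401142745349862 z 0.031557310059078816 Fu -0.8944150139545302 Fn 1.3728062328150343 Fz -1.5055586540150256 16.7
24 [270.  173.5] s 0.0683667659718652 lat 0.5421564088567893
24 [307.625  194.0417] s -0.05413922575146968 lat 0.5428081384791666
```

View pics/q.png

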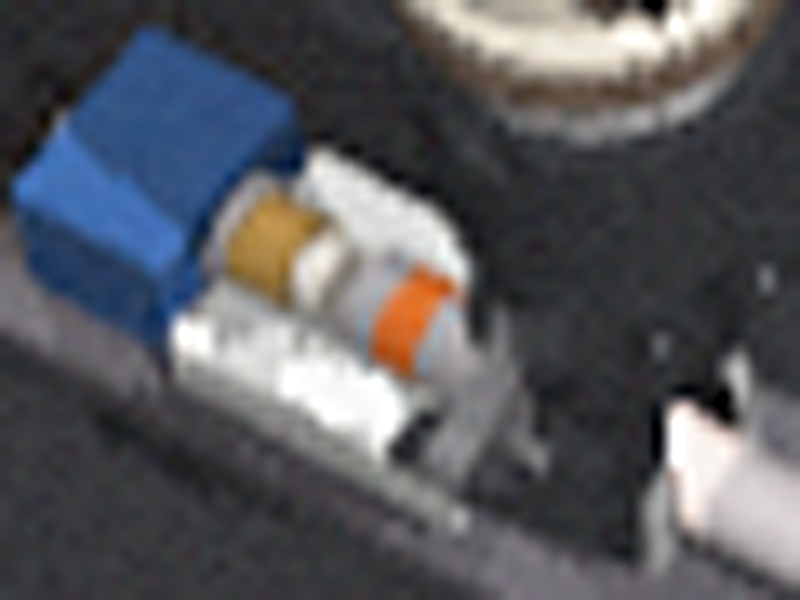

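The crop shows the column end at about (355,280), only a few mm from the white seal at (320,265). From here I'll use small force-watched steps.

Call:
send_rows(deltas=[[0, -0.03, 0, 0, 0, 0, 0], [0, 0, 0, 0, 0, 0, 0]])

```text
time: 17.05
tool_pos: [0.5465, -0.0599, 0.0316]
eef_rot: [0.803, 0.595, -0.0, -0.0]
wrist_force: [2.5, 1.0, -1.6]
gripper_width: 0.0209
grasp_force: 23.0
```

Call:
send_rows(deltas=[[0, -0.03, 0, 0, 0, 0, 0], [0, 0, 0, 0, 0, 0, 0]])

```text
time: 17.3
tool_pos: [0.5462, -0.0608, 0.0316]
eef_rot: [0.803, 0.595, -0.0, -0.0]
wrist_force: [1.8, 0.5, -1.2]
gripper_width: 0.0211
grasp_force: 23.0
```

```bash
python3 st.py
```

```text
s 0.010496164629022683 lat 0.5401040825305994 z 0.03158757229191535 Fu -0.9847327208518858 Fn 1.5707114768136023 Fz -1.16208770115442 17.3
25 [269.64 173.2 ] s 0.06976428916959929 lat 0.5418760241635203
26 [307.0769 193.5769] s -0.052120375263917135 lat 0.5423717375069157
```

Call:
send_rows(deltas=[[0, -0.025, 0, 0, 0, 0, 0], [0, 0, 0, 0, 0, 0, 0]])

```text
time: 17.6
tool_pos: [0.546, -0.0615, 0.0316]
eef_rot: [0.803, 0.595, -0.0, -0.0]
wrist_force: [2.2, 1.0, -1.5]
gripper_width: 0.0209
grasp_force: 23.0
```

Call:
send_rows(deltas=[[0, -0.025, 0, 0, 0, 0, 0], [0, 0, 0, 0, 0, 0, 0]])

```text
time: 17.85
tool_pos: [0.5458, -0.0622, 0.0316]
eef_rot: [0.803, 0.595, -0.0, -0.0]
wrist_force: [2.2, 0.7, -2.4]
gripper_width: 0.0208
grasp_force: 22.9
```

```bash
python3 st.py
```

```text
s 0.011993189468317206 lat 0.5401034610333951 z 0.03158922652999473 Fu -1.31515940565516 Fn 1.8753175953259282 Fz -2.4114578531031965 17.85
24 [269.0833 173.0417] s 0.0713519709687835 lat 0.5422516989235061
26 [306.6923 193.1538] s -0.0505385277479892 lat 0.5418148063034411
```

Call:
send_rows(deltas=[[0, -0.025, 0, 0, 0, 0, 0], [0, 0, 0, 0, 0, 0, 0]])

```text
time: 18.15
tool_pos: [0.5456, -0.0629, 0.0316]
eef_rot: [0.803, 0.595, -0.0, -0.0]
wrist_force: [1.6, 1.0, -2.5]
gripper_width: 0.0212
grasp_force: 22.9
```

Call:
send_rows(deltas=[[0, -0.025, 0, 0, 0, 0, 0], [0, 0, 0, 0, 0, 0, 0]])

```text
time: 18.4
tool_pos: [0.5454, -0.0636, 0.0316]
eef_rot: [0.803, 0.595, -0.0, -0.0]
wrist_force: [0.5, 0.3, -2.7]
gripper_width: 0.0214
grasp_force: 22.9
```

```bash
python3 st.py
```

```text
s 0.013496747323922753 lat 0.5401342866789046 z 0.03160647662673187 Fu -0.4388928056710598 Fn 0.3516693036904286 Fz -2.681621253405605 18.4
23 [268.6087 172.8696] s 0.0727761284405215 lat 0.542473862664504
25 [306.2  192.88] s -0.048964380465610996 lat 0.5417930595176358
```

Call:
send_rows(deltas=[[0, -0.025, 0, 0, 0, 0, 0], [0, 0, 0, 0, 0, 0, 0]])

```text
time: 18.7
tool_pos: [0.5451, -0.0643, 0.0316]
eef_rot: [0.803, 0.595, -0.0, -0.0]
wrist_force: [0.8, -0.2, -3.4]
gripper_width: 0.021
grasp_force: 22.9
```

Call:
send_rows(deltas=[[0, -0.025, 0, 0, 0, 0, 0], [0, 0, 0, 0, 0, 0, 0]])

```text
time: 18.95
tool_pos: [0.5449, -0.065, 0.0316]
eef_rot: [0.803, 0.595, -0.0, -0.0]
wrist_force: [1.1, 0.1, -2.6]
gripper_width: 0.0214
grasp_force: 22.9
```

```bash
python3 st.py; python3 - <<'E'
from h import *
im=snapshot("scene")[:,:,::-1].copy()
cv2.imwrite("pics/q2.png",cv2.resize(im[155:185,250:290],(800,600),interpolation=cv2.INTER_CUBIC))
E
```

```text
s 0.014928853486919344 lat 0.5401326155422822 z 0.031622313297607924 Fu -0.434240447801434 Fn 0.9668954172687041 Fz -2.590444130362512 18.95
26 [268.1923 172.4231] s 0.07458368588741655 lat 0.5418856516652925
25 [305.72 192.92] s -0.04794845558948277 lat 0.5425651371879807
```

View pics/q2.png

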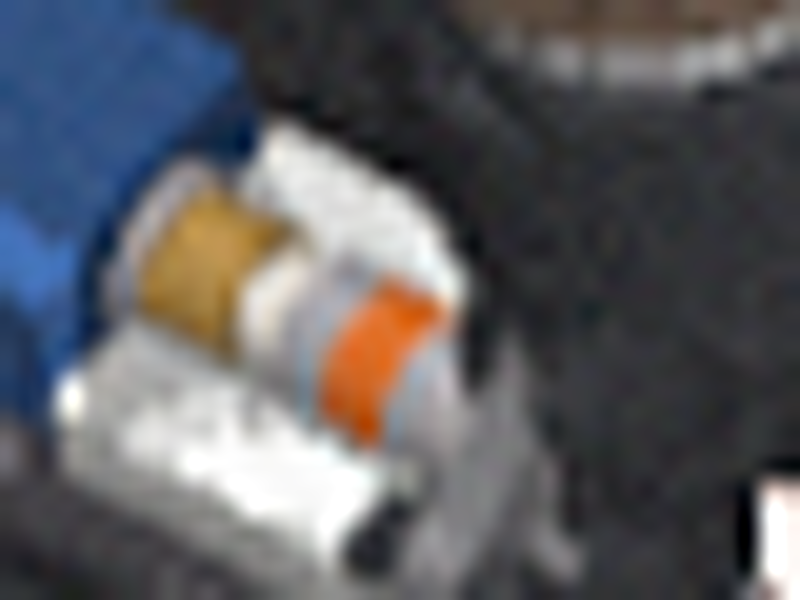

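The crop shows the column end almost touching the white seal at about (290,300), with no force rise yet. I'll keep stepping.

Call:
send_rows(deltas=[[0, -0.02, 0, 0, 0, 0, 0], [0, 0, 0, 0, 0, 0, 0]])

```text
time: 19.3
tool_pos: [0.5448, -0.0655, 0.0316]
eef_rot: [0.803, 0.595, 0.0, -0.0]
wrist_force: [0.3, 1.5, -3.4]
gripper_width: 0.0214
grasp_force: 22.8
```

Call:
send_rows(deltas=[[0, -0.02, 0, 0, 0, 0, 0], [0, 0, 0, 0, 0, 0, 0]])

```text
time: 19.55
tool_pos: [0.5446, -0.066, 0.0316]
eef_rot: [0.803, 0.595, 0.0, -0.0]
wrist_force: [0.8, 1.9, -3.8]
gripper_width: 0.0214
grasp_force: 22.8
```

```bash
python3 st.py
```

```text
s 0.01596604188552668 lat 0.5401428665202997 z 0.03161135873668609 Fu -2.075655025003222 Fn 0.19948717260279342 Fz -3.833260396290712 19.55
24 [267.875  172.4583] s 0.07525300494394173 lat 0.5424326994385786
28 [305.4643 192.4643] s -0.04659897628713758 lat 0.5417437968980091
```

Call:
send_rows(deltas=[[0, -0.02, 0, 0, 0, 0, 0], [0, 0, 0, 0, 0, 0, 0]])

```text
time: 19.85
tool_pos: [0.5445, -0.0666, 0.0316]
eef_rot: [0.803, 0.595, -0.0, -0.0]
wrist_force: [0.9, 2.5, -2.4]
gripper_width: 0.0213
grasp_force: 22.8
```

Call:
send_rows(deltas=[[0, -0.02, 0, 0, 0, 0, 0], [0, 0, 0, 0, 0, 0, 0]])

```text
time: 20.1
tool_pos: [0.5443, -0.0672, 0.0316]
eef_rot: [0.803, 0.595, 0.0, -0.0]
wrist_force: [0.0, 3.7, -3.4]
gripper_width: 0.0209
grasp_force: 22.8
```

```bash
python3 st.py
```

```text
s 0.017197159417629795 lat 0.5401625126245039 z 0.03164576603739686 Fu -3.5428933495571555 Fn -1.037612292833764 Fz -3.4192443953821448 20.1
24 [267.5    172.2917] s 0.07643769201998535 lat 0.5425270161895493
24 [304.9583 192.5833] s -0.0456580993329585 lat 0.5427567219983646
```

The force rises by about 1.2 N/mm and is now around 3.5 N, so the seal has given by roughly 2.3 mm. I'll seat the column down lightly and let go.

Call:
send_rows(deltas=[[0, 0, 0, 0.03, 0, 0, 0], [0, 0, 0, 0, 0, 0, 0]])

```text
time: 20.4
tool_pos: [0.5444, -0.0672, 0.0315]
eef_rot: [0.803, 0.595, -0.0, -0.0]
wrist_force: [-3.7, 4.1, 3.9]
gripper_width: 0.0214
grasp_force: 23.5
```

Call:
send_rows(deltas=[[0.5, 0, 0, 0, 0, 0, 0], [0.5, 0, 0, 0, 0, 0, 0], [0.5, 0, 0, 0, 0, 0, 0], [0.5, 0, 0, 0, 0, 0, 0], [0.5, 0, 0, 0, 0, 0, 0]])

```text
time: 21.02
tool_pos: [0.5444, -0.0674, 0.0308]
eef_rot: [0.803, 0.595, -0.0, 0.0]
wrist_force: [-0.3, 0.7, 0.3]
gripper_width: 0.0428
grasp_force: 0.0
```

```bash
python3 st.py
```

```text
s 0.017367098692924784 lat 0.5403289175779197 z 0.030799056422615798 Fu -0.57805146991323 Fn -0.47052636083089533 Fz 0.2964580844368042 21.025
25 [267.76 172.28] s 0.07585663161415479 lat 0.5421243439005456
25 [305.12 192.56] s -0.045983651414662485 lat 0.5424710971949758
```

Call:
send_rows(deltas=[[0.5, 0, 0, -0.2, 0, 0, 0], [0.5, 0, 0, -0.5, 0, 0, 0], [0.5, 0, 0, -0.8, 0, 0, 0], [0.5, 0, 0, -1, 0, 0, 0], [0.5, 0, 0, -1, 0, 0, 0]])

```text
time: 21.7
tool_pos: [0.5446, -0.0674, 0.138]
eef_rot: [0.803, 0.595, 0.0, 0.001]
wrist_force: [-0.9, -0.4, 0.2]
gripper_width: 0.0424
grasp_force: 0.0
```

Call:
send_rows(deltas=[[0.5, 0, 0, -1, 0, 0, 0], [0.5, -0.3, -1, -0.5, 0, 0, 0], [0.5, 0, -1, 0, 0, 0, 0], [0.5, 0, 0, 0, 0, 0, 0], [0.5, 0, 0, 0, 0, 0, 0]])

```text
time: 22.32
tool_pos: [0.4851, -0.0587, 0.1817]
eef_rot: [0.803, 0.595, 0.001, 0.001]
wrist_force: [0.2, -0.1, 0.1]
gripper_width: 0.0427
grasp_force: 0.0
```

```bash
python3 st.py; python3 - <<'E'
from h import *
im=snapshot("scene")[:,:,::-1].copy()
cv2.imwrite("pics/f.png",cv2.resize(im[140:220,230:340],(770,560),interpolation=cv2.INTER_CUBIC))
E
```

```text
s 0.026397510852990233 lat 0.48105851050318077 z 0.18171635156164814 Fu 0.03216680242775717 Fn 0.2611482359497501 Fz 0.12315579971002097 22.325
4 [269.5 169.5] s 0.07707796649229426 lat 0.5322319512318143
12 [266.75 174.25] s 0.07448005144927916 lat 0.5487758697591584
6 [307.5 189.5] s -0.04617002129392034 lat 0.5312050310563098
12 [304.0833 194.5833] s -0.047071176942547616 lat 0.5491289625329758
```

View pics/f.png

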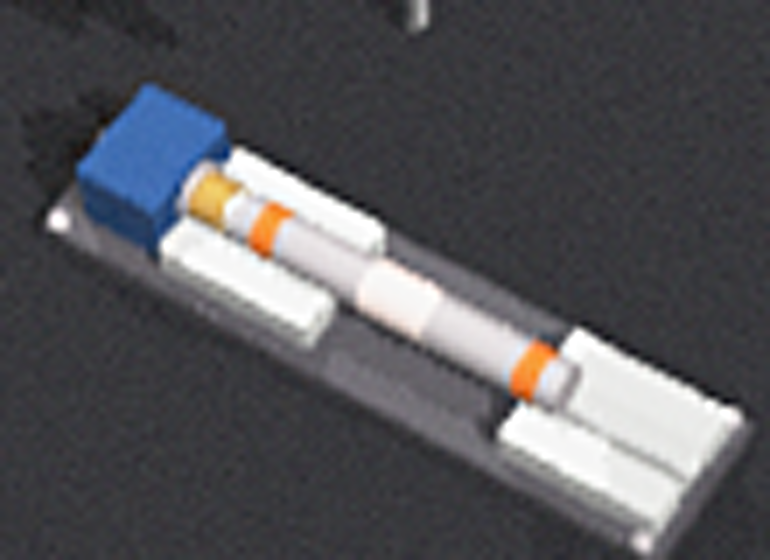

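```bash
python3 - <<'E'
from h import *
u=np.array([-.2924,-.9563])
ims=[snapshot("scene")[:,:,::-1].astype(float) for _ in range(4)];im=np.mean(ims,0).astype(np.uint8)
for lo in((0,70,100),(0,90,100),(0,110,100)):
    C=[]
    for a,q,m in blobs(im,lo,(15,255,255),(235,140,350,230),8):
        s=ray("scene",q,.038)[:2]@u+.1121;C.append((a,round(s*1e3,2)))
    print(lo,C)
E
```

```text
(0, 70, 100) [(np.int32(28), np.float64(76.12)), (np.int32(30), np.float64(-46.34))]
(0, 90, 100) [(np.int32(24), np.float64(75.81)), (np.int32(28), np.float64(-46.78))]
(0, 110, 100) [(np.int32(23), np.float64(75.93)), (np.int32(25), np.float64(-46.19))]
```

The column holds its place at about 14.8 mm, and contact was at about 13.3 mm, so the seal is still pressed by roughly 1.5 mm. The final picture shows it lying in the groove against the seal at crop (235,210), with the gripper clear. I'll hand it in.

```bash
python3 -c "
from workcell import *
print(manip.job_done())"
```

```text
the job is handed in; nothing more can be done
None
```

The column is lying in the cradle groove, released and pressed about 1.5 mm into the seal by camera estimate; the push read at the wrist peaked near 3.5–4 N, and I handed the job in at about 22.5 s.

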